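# Roll a steel tube onto the chalk line for tacking

## Task

The steel tube has to be tacked where the chalk line is drawn on the marking-out plate. With the fingertips on its upper side, roll the tube sideways across the plate until it lies still lengthwise on the chalk line, centred over it from end to end, then take your hand away. Roll it, do not grip, lift or drag it, and leave the magnet, the square, the hammer and the chalk tin where they are.

Things in the scene. Friction and masses are not known exactly. Their poses are not given: they have to be found in the camera images.
- plate: flat dark steel marking-out plate, fixed, 460 (its x) by 620 (its y) by 10 mm thick, lying on the bench; origin at the centre of its underside on the bench top, so its upper face is at world z = 0.010
- line: the only chalk line on the plate: straight, white, 4 mm wide, 400 mm long, no thickness to feel; origin at its middle on the plate's upper face; its y axis runs along the line, its x axis lies in the plate square to the line, z up
- tube: bare round steel tube, 42.4 mm outside diameter, 240 mm long, open ends, about 0.6 kg, with a thin dark weld seam, lying loose on the plate 72 to 112 mm to either side of the chalk line, parallel to it within 2 degrees; origin at its centre, 21.2 mm above the plate; y is the tube's axis, x and z turn as it rolls. Rolls easily, stops within 2 mm if let go at 30 mm/s; its top runs twice as fast as its centre
- tube_end_left (a point): centre of the tube's end face at its +y end, on the tube's axis, 120 mm from its centre
- tube_end_right (a point): centre of the tube's end face at its -y end, on the tube's axis, 120 mm from its centre
- magnet: bystander: grey triangular welding magnet lying flat on the plate on the side of the line away from the tube, about 63 by 73 by 22 mm high; origin under its middle
- square: bystander: engineer's square lying flat on the plate beyond one end of the tube, stock 24 by 90 by 16 mm high, blade 120 by 24 by 4 mm along its +x; origin at the centre of the stock's underside
- hammer: bystander: chipping hammer lying along its x axis on the plate beyond the other end of the tube, 240 mm long, about 25 mm high, head towards +x; origin on the plate under the shaft
- tin: bystander: upright metal tin of chalk sticks on the bench beside the plate, 74 mm diameter, 125 mm high over the sticks; origin at the centre of its underside
Not all that is in view belongs to the job. What is shaped like the tube but turquoise is not meant.

How it is judged:
By the outcome, as a careful person would: the job done as asked, in the order asked, and still so for the second after the job is handed in, with the robot touching nothing.
It also fails if it takes over 72 s, if anything falls off the work surface, if the arm or the gripper's body presses on something with over 40 N, if the wrist force passes 120 N, or if a joint passes its speed limit or range.

## Robot

A 6-joint arm with a two-finger parallel gripper is mounted at the origin on the work surface. World frame = base frame: x ahead of the robot, y to its left, z up, the work surface at z = 0. Lengths are in m, angles in rad, forces in N, time in s.
With the tool pointing down it reaches from about 0.225 to 0.875 m from the base axis. Payload 3.4 kg.
Tool frame: the origin (TCP) lies between the finger pads; the fingertips stand 14 mm ahead of it and the grasp point (between the pads) lies 5 mm behind it; z points along the fingers, y is the direction in which the jaws open and shut (so a half turn about z gives the same grasp; the last joint's range is limited). The gripper opens to 85 mm and grips with 20 to 120 N. Pads are 22 mm wide; open, the fingers measure 114 mm over their backs; the gripper's body (76 mm by 85 mm) begins 54 mm behind the grasp point. The pads swing forward as they close: fully open they stand 13 mm farther back than shut.
Start: joints at [1.08, 0.276, 1.505, -0, 1.361, -0.121], TCP at [0.208, 0.536, 0.216] pointing down, gripper open.
Joint ranges: [-2.89, 2.89], [-0.75, 2.08], [0.22, 2.7], [-1.18, 4.32], [0.11, 2.71], [-2.7, 2.7]. Speed limits (rad/s): [2.57, 2.57, 3.14, 3.14, 3.14, 3.14].

## Interface

Orientations are given as a unit quaternion [w, x, y, z].
In Python, from rig import manip, get_image, job gives the robot as it stands. The module is installed in compiled form; this text tells all that it offers.
- The arm moves only by the tool step_arm, never from a script. Its argument "moves" is one flat list of numbers, 5 for each row, row after row: the shift along the tool's x, y, z as a fraction of full scale, then the turn about the tool's z as a fraction of full scale, then the gripper's target within -1 to 1 (shut at 1, half-way at 0, fully open at -1). In form: [dx, dy, dz, twist, hand, dx, dy, dz, twist, hand, ...]. A call has 1 to 5 rows; each row is the pose to reach, as a shift and turn from the pose commanded when the call began, along the tool's axes at that moment, turning the shorter way round; what a row does not reach only later rows make up. Full scale, the value 1, is 500 mm for a shift and pi rad for a turn. A row lasts 1/10 s, in which the tool goes at most 50 mm and 8.59 degrees, less where a joint would pass 70% of its speed; a pose out of reach is approached as far as the arm can. A call with a number of a shift or a turn outside -1 to 1 is refused whole. A call with a gripper value outside its range is refused whole. The fingers move at their own pace and stop on an object; "force" is the grip in N (left out, the last holds). Time passes only in rows, so rows that repeat a pose let the fingers close. It gives the time, the measured TCP pose, the force and the opening at its end, in the units of the state.
- manip.get_state(): the state, without advancing time (a new reading comes with each control period).
- get_image(name): name is "scene" or "top" or "wrist"; returns a dict with "frame" (400x640x3 uint8, blue, green, red), "fx", "fy", "cx", "cy" (pixels), "rvec" (rotation vector, rad) and "tvec" (3), from world to camera coordinates, as OpenCV has them; the wrist camera has in their place "T_tool_cam" (4x4, takes a point from camera to tool coordinates, whose origin is the TCP and whose axes are the flange's). Camera axes: x right, y down, z forward; pixel columns grow to the right and rows downward; lengths in m; the calibration is good to about 2 mm. A picture is of the moment at which its call begins: read the wrist's pose just before it. There is no depth.
- job.sign_off(): hands the job in, once; it reports no verdict.
The state is a dict: "clock": time; "qpos": joint angles; "qd": joint speeds; "effort": joint torques, N m; "position": TCP position; "ee_rot": TCP orientation; "contact_force": force on the tool from outside, world axes, zero at the start; "moment": the same for the moment, N m; "width": finger opening in m.
Only numpy, scipy, OpenCV 4.12 (cv2) and the standard library are available. Lean on these libraries where they do the work, as an engineer would, in place of code of your own. Each camera call takes 0.05 s, during which the arm holds its last target. There are 200 camera calls.

## Working session

There is one attempt and no reset: what is moved stays moved. The work goes in short steps, Python scripts to look and compute and a tool call to move; the robot and the scene stay as the last step left them, time stands still between calls to the robot, and variables do not carry over. Pictures are saved under pics/ and viewed, about 8 in all and at most 12, crops included, and the job is handed in when it is done.

Besides the shell and the picture viewer there is one more tool, called after "Emit:" as name(argument=value, ...) on one line, values as JSON. step_arm: Moves the arm, as the interface text tells. Its arguments: {"type":"object","properties":{"moves":{"type":"array","items":{"type":"number","minimum":-1,"maximum":1}},"force":{"type":"number"}},"required":["moves"]}

```bash
mkdir -p pics; cat > h.py <<'E'
import numpy as np, cv2
from rig import manip, get_image, job
def ray(im,u,v,z):
    R=cv2.Rodrigues(np.array(im["rvec"],float))[0]; t=np.array(im["tvec"],float).ravel()
    d=R.T@np.array([(u-im["cx"])/im["fx"],(v-im["cy"])/im["fy"],1]); c=-R.T@t
    return c+d*(z-c[2])/d[2]
def proj(im,p):
    R=cv2.Rodrigues(np.array(im["rvec"],float))[0]; q=R@np.array(p)+np.array(im["tvec"],float).ravel()
    return q[0]/q[2]*im["fx"]+im["cx"],q[1]/q[2]*im["fy"]+im["cy"]
def save(im,n): cv2.imwrite(f"pics/{n}.png",im["frame"])
E
python3 - <<'E'
from h import *
import pickle
for n in("top","scene"):
    im=get_image(n); save(im,n+"0"); pickle.dump(im,open(n+".pkl","wb"))
    print(n,-cv2.Rodrigues(np.array(im["rvec"],float))[0].T@np.array(im["tvec"]).ravel())
print(manip.get_state())
E
```

```text
top [0.35151956 0.13005772 1.4563909 ]
scene [1.2141819  0.34212682 1.14179816]
{'clock': 0.1, 'qpos': array([ 1.07996212e+00,  2.76528754e-01,  1.50599118e+00, -8.97548723e-06,
        1.36072636e+00, -1.21001408e-01]), 'qd': array([-0.00093031, -0.00212088, -0.00339729, -0.00081432,  0.00064844,
       -0.00087641]), 'effort': array([ 1.05431507e-03, -4.17699623e+01, -2.46403366e+01, -1.33224594e-04,
        5.77678147e-03,  1.72501706e-05]), 'position': array([0.20761148, 0.53567671, 0.21483407]), 'ee_rot': array([-2.44828009e-04,  1.83863370e-01,  9.82951462e-01, -7.89754544e-04]), 'contact_force': array([ 0.18468491, -0.81220159,  0.17986927]), 'moment': array([ 0.0237544 ,  0.05446487, -0.02679335]), 'width': 0.08515591400994055}
```

View pics/top0.png

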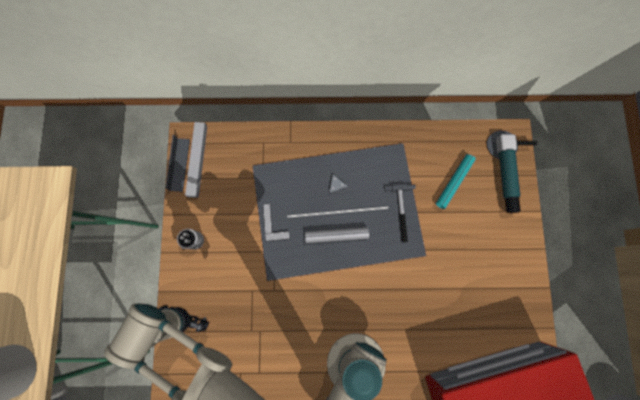

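View pics/scene0.png

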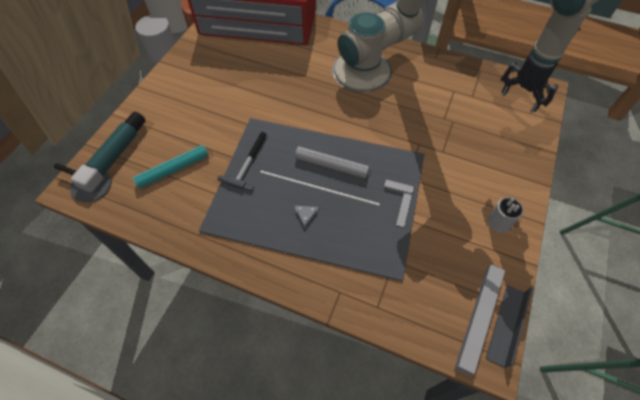

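The top view shows the chalk line from about (287,216) to (388,208) and the tube from about (305,237) to (369,234). The magnet is at (337,184), the square at left (270,225) and the hammer at right (402,210). I'll enlarge this area.

```bash
python3 - <<'E'
from h import *
import pickle
im=pickle.load(open("top.pkl","rb"))
c=im["frame"][175:275,255:415]; cv2.imwrite("pics/c1.png",cv2.resize(c,None,fx=5,fy=5,interpolation=cv2.INTER_CUBIC))
for p in [(287,216,.01),(388,208,.01),(305,236,.0312),(369,234,.0312),(337,184,.01),(268,207,.02),(289,236,.01),(404,240,.02),(189,240,.125)]: print(p,ray(im,*p).round(4))
E
```

```text
(287, 216, 0.01) [0.5491 0.2542 0.01  ]
(388, 208, 0.01) [ 0.577  -0.1434  0.01  ]
(305, 236, 0.0312) [0.4684 0.183  0.0312]
(369, 234, 0.0312) [ 0.4736 -0.0622  0.0312]
(337, 184, 0.01) [0.6757 0.0557 0.01  ]
(268, 207, 0.02) [0.5839 0.3279 0.02  ]
(289, 236, 0.01) [0.4707 0.246  0.01  ]
(404, 240, 0.02) [ 0.4502 -0.1977  0.02  ]
(189, 240, 0.125) [0.4505 0.5933 0.125 ]
```

View pics/c1.png

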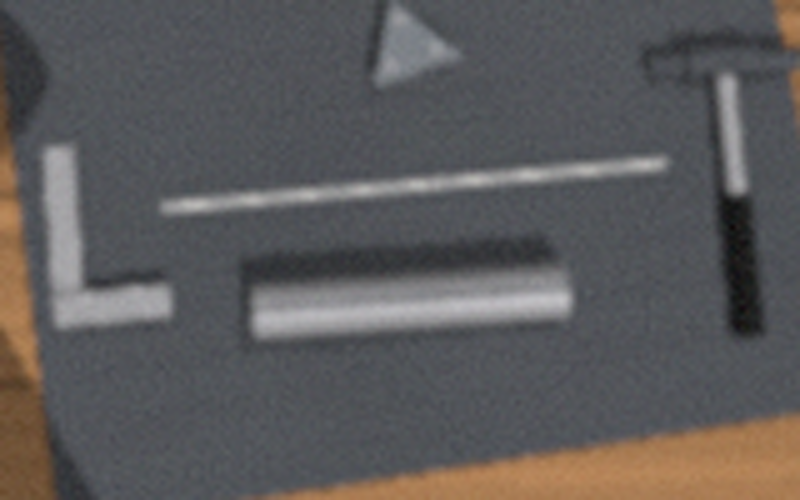

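The crop gives the line from crop (161,208) to (667,163) and the tube axis from (251,312) to (571,292). The tube top's upper edge is shadowed. Next I'll compute the poses in the line frame and the first move.

```bash
cat >> h.py <<'E'
from scipy.spatial.transform import Rotation as Ro
def Rt(): 
    q=manip.get_state()["ee_rot"]; return Ro.from_quat(q,scalar_first=True).as_matrix()
def frac(target,ydir=None):
    s=manip.get_state(); R=Rt(); d=R.T@(np.array(target)-s["position"])
    out=list((d/.5).round(4))
    if ydir is not None:
        l=R.T@np.array([ydir[0],ydir[1],0]); out.append(round(np.arctan2(-l[0],l[1])/np.pi,4))
    return out
E
python3 - <<'E'
from h import *
import pickle
im=pickle.load(open("top.pkl","rb"))
f=lambda x,y,z: ray(im,255+(x+.5)/5-.5,175+(y+.5)/5-.5,z)
a,b=f(161,208,.01),f(667,163,.01); l,r=f(251,312,.0312),f(571,292,.0312)
print(a,b,np.linalg.norm(a-b),l,r,np.linalg.norm(l-r))
u=(a-b)/np.linalg.norm(a-b); m=(a+b)/2; nx=np.array([u[1],-u[0],0])
for p in(l,r,(l+r)/2): print("line frame",(p-m)@nx,(p-m)@u)
c=(l+r)/2; print(u,m,c, frac([c[0],c[1],.25],u)); print(Rt().round(3))
E
```

```text
[0.54831238 0.25498241 0.01      ] [ 0.58018149 -0.14354631  0.01      ] 0.3998009264003562 [0.46455337 0.18380989 0.0312    ] [ 0.47744603 -0.06156385  0.0312    ] 0.2457122157841467
line frame -0.08916581423054626 0.13563106286789445
line frame -0.09587352048616768 -0.10998957889973746
line frame -0.09251966735835701 0.012820741984078489
[-0.07971246  0.9968179   0.        ] [0.56424693 0.05571805 0.01      ] [0.4709997  0.06112302 0.0312    ] [np.float64(-0.8342), np.float64(-0.6946), np.float64(-0.0694), np.float64(-0.1431)]
[[-0.932  0.361 -0.001]
 [ 0.361  0.932 -0.001]
 [ 0.    -0.002 -1.   ]]
```

Emit:
step_arm(moves=[-0.83,-0.69,-0.07,-0.143,-1,-0.83,-0.69,-0.07,-0.143,-1,-0.83,-0.69,-0.07,-0.143,-1,-0.83,-0.69,-0.07,-0.143,-1,-0.83,-0.69,-0.07,-0.143,-1])

```text
clock: 0.6
position: [0.3251, 0.3246, 0.231]
ee_rot: [-0.0, -0.04, 0.999, -0.0]
contact_force: [0.6, 0.2, -0.4]
width: 0.0855
```

```bash
python3 - <<'E'
from h import *
print(manip.get_state()["position"],frac([.471,.061,.25],[-.0797,.9968]))
E
```

```text
[0.3251155  0.32464692 0.23104892] [np.float64(-0.2482), np.float64(-0.5492), np.float64(-0.0378), np.float64(0.0004)]
```

Emit:
step_arm(moves=[-0.248,-0.549,-0.038,0,-1,-0.248,-0.549,-0.038,0,-1,-0.248,-0.549,-0.038,0,-1,-0.248,-0.549,-0.038,0,-1,-0.248,-0.549,-0.038,0,-1])

```text
clock: 1.1
position: [0.4456, 0.106, 0.247]
ee_rot: [-0.0, -0.04, 0.999, 0.0]
contact_force: [0.1, 0.6, -0.3]
width: 0.0856
```

Emit:
step_arm(moves=[0,0,0,0,-1,0,0,0,0,-1])

```text
clock: 1.3
position: [0.4454, 0.1069, 0.2465]
ee_rot: [-0.001, -0.038, 0.999, 0.0]
contact_force: [-1.3, 1.4, -0.5]
width: 0.0854
```

```bash
cat >> h.py <<'E'
def wcam():
    s=manip.get_state(); im=get_image("wrist"); T=np.eye(4); T[:3,:3]=Ro.from_quat(s["ee_rot"],scalar_first=True).as_matrix(); T[:3,3]=s["position"]
    W=np.linalg.inv(T@np.array(im["T_tool_cam"])); im["rvec"]=cv2.Rodrigues(W[:3,:3])[0]; im["tvec"]=W[:3,3]; return im
E
python3 - <<'E'
from h import *
import pickle
print(manip.get_state()["position"],frac([.471,.061,.25],[-.0797,.9968]))
im=wcam(); save(im,"w1"); pickle.dump(im,open("w1.pkl","wb")); print(im["T_tool_cam"])
E
```

```text
[0.44536354 0.10688894 0.24652459] [np.float64(-0.0442), np.float64(-0.0954), np.float64(-0.0071), np.float64(-0.0012)]
[[-3.23846173e-04 -9.65278683e-01 -2.61222051e-01  6.66917329e-02]
 [ 9.99999882e-01 -2.18353577e-04 -4.32865758e-04 -1.67999284e-04]
 [ 3.60797319e-04 -2.61222161e-01  9.65278640e-01 -1.56539636e-01]
 [ 0.00000000e+00  0.00000000e+00  0.00000000e+00  1.00000000e+00]]
```

View pics/w1.png

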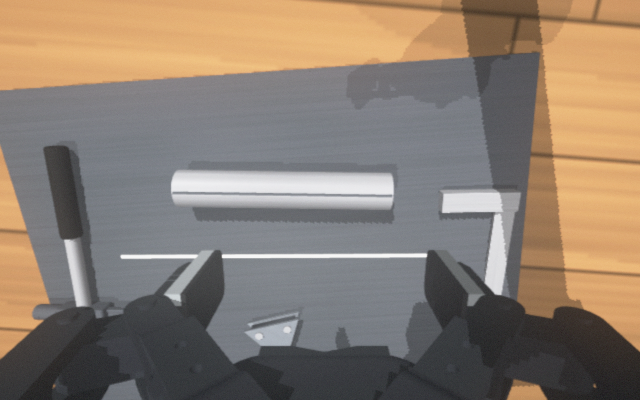

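The wrist view shows the tube from (172,189) to (393,191) and the line from (121,257) to beyond (427,255). The magnet is at (272,330), beyond the line. I'll fit the line and the tube silhouette in code.

```bash
cat >> h.py <<'E'
from scipy.optimize import least_squares
def rowpeak(g,u,lo,hi):
    c=g[lo:hi,u].astype(float); w=np.clip(c-np.median(c)-25,0,None); return lo+(w*np.arange(hi-lo)).sum()/max(w.sum(),1e-6)
def linefit(im,us,lo,hi):
    g=cv2.cvtColor(im["frame"],cv2.COLOR_BGR2GRAY)
    P=np.array([ray(im,u,rowpeak(g,u,lo,hi),.01) for u in us]); k=np.polyfit(P[:,1],P[:,0],1); print("line resid",np.std(P[:,0]-np.polyval(k,P[:,1]))); return k  # x=k0*y+k1
def tubefit(im,obs,y0=.06):
    """obs: (u, vtop, vbot) silhouette rows; axis x=k0*(y)+k1"""
    th=np.linspace(0,2*np.pi,181); s=np.linspace(-.14,.14,57)
    def res(k):
        d=np.array([k[0],1,0]);d/=np.linalg.norm(d);n=np.array([d[1],-d[0],0]);c=np.array([k[0]*y0+k[1],y0,.0312])
        P=c+s[:,None,None]*d+.0212*(np.cos(th)[None,:,None]*n+np.sin(th)[None,:,None]*np.array([0,0,1]))
        uv=cv2.projectPoints(P.reshape(-1,3),im["rvec"],np.array(im["tvec"],float),np.array([[im["fx"],0,im["cx"]],[0,im["fy"],im["cy"]],[0,0,1.]]),None)[0].reshape(len(s),len(th),2)
        out=[]
        for u,a,b in obs:
            v=[]
            for j in range(len(th)):
                o=np.argsort(uv[:,j,0]); v.append(np.interp(u,uv[o,j,0],uv[o,j,1]))
            out+= [min(v)-a,max(v)-b]
        return np.array(out)
    r=least_squares(res,[-.08,.47],diff_step=1e-3,x_scale=[.02,.01]); print("tube k",r.x.round(4),"resid px",r.fun.round(1)); return r.x
def edges(im,u,lo,hi,thr=None):
    g=cv2.cvtColor(im["frame"],cv2.COLOR_BGR2GRAY)[lo:hi,u-2:u+3].mean(1); d=np.diff(g); return lo+d.argmax()+.5, lo+d.argmin()+.5, g.round()
def inline(k,kt,y=.06):
    a=np.arctan(k[0]); 
    for yy in(y-.12,y,y+.12): print("offset at y",yy,"mm",round(1000*(np.polyval(kt,yy)-np.polyval(k,yy))*np.cos(a),1),end="; ")
    print("angle deg",np.degrees(np.arctan(kt[0])-a).round(2))
E
python3 - <<'E'
from h import *
import pickle
im=pickle.load(open("w1.pkl","rb"))
k=linefit(im,list(range(128,175,4))+list(range(235,420,6)),248,266)
obs=[(u,)+edges(im,u,155,225)[:2] for u in(190,240,290,340,380)]; print(obs, edges(im,290,160,220)[2])
kt=tubefit(im,obs); inline(k,kt); print(k)
for u in(172,393): print(ray(im,u,185,.04))
E
```

```text
line resid 9.3868879281192e-05
[(190, np.float64(194.5), np.float64(191.5)), (240, np.float64(194.5), np.float64(192.5)), (290, np.float64(195.5), np.float64(192.5)), (340, np.float64(196.5), np.float64(193.5)), (380, np.float64(196.5), np.float64(194.5))] [129. 128. 126. 120. 118. 118. 117. 119. 119. 119. 124. 143. 171. 182.
 191. 201. 209. 213. 213. 216. 220. 223. 226. 229. 233. 235. 233. 232.
 233. 231. 230. 229. 217. 163. 139. 164. 209. 215. 210. 207. 203. 195.
 187. 178. 171. 164. 155. 141. 123. 107. 105. 104. 104. 106. 104. 106.
 106. 105. 105. 105.]
tube k [-0.0627  0.4807] resid px [-19.8  20.4 -19.2  20.  -19.6  20.6 -19.9  20.2 -19.4  19.7]
offset at y -0.06 mm -87.6; offset at y 0.06 mm -85.5; offset at y 0.18 mm -83.4; angle deg 1.0
[-0.08020641  0.56747646]
[ 0.47294999 -0.05980937  0.04      ]
[0.45448355 0.18413421 0.04      ]
```

```bash
cat >> h.py <<'E'
def edges(im,u,lo,hi,thr=135):
    g=cv2.cvtColor(im["frame"],cv2.COLOR_BGR2GRAY)[lo:hi,u-2:u+3].mean(1); i=np.where(g>thr)[0]; a,b=i[0],i[-1]
    return lo+a-(g[a]-thr)/(g[a]-g[a-1]), lo+b+(g[b]-thr)/(g[b]-g[b+1])
E
python3 - <<'E'
from h import *
import pickle
im=pickle.load(open("w1.pkl","rb"))
k=[-0.0802,.5675]
obs=[(u,)+edges(im,u,158,222) for u in(190,240,290,340,380)]; print(np.round(obs,1))
kt=tubefit(im,obs); inline(k,kt)
u=np.array([kt[0],1])/np.hypot(kt[0],1);n=np.array([u[1],-u[0]]);c=np.array([np.polyval(kt,.062),.062])
print(c,frac([*(c-.009*n),.075],u)); 
E
```

```text
[[190.  169.  206.3]
 [240.  169.7 206.7]
 [290.  170.6 207.3]
 [340.  171.3 208.1]
 [380.  172.  208.8]]
tube k [-0.0608  0.4741] resid px [-0.1 -0.  -0.1  0.3 -0.3  0.4 -0.2  0.3 -0.3  0.2]
offset at y -0.06 mm -94.3; offset at y 0.06 mm -91.9; offset at y 0.18 mm -89.6; angle deg 1.11
[0.47032502 0.062     ] [np.float64(-0.0264), np.float64(-0.0955), np.float64(0.3429), np.float64(0.0056)]
```

Emit:
step_arm(moves=[-0.026,-0.0955,0.2,0.0056,-1,-0.026,-0.0955,0.3429,0.0056,-1,-0.026,-0.0955,0.3429,0.0056,-1,-0.026,-0.0955,0.3429,0.0056,-1,-0.026,-0.0955,0.3429,0.0056,-1])

```text
clock: 1.85
position: [0.4577, 0.0626, 0.0719]
ee_rot: [-0.005, -0.032, 0.999, 0.0]
contact_force: [-0.9, 0.4, 0.5]
width: 0.0854
```

```bash
python3 - <<'E'
from h import *
s=manip.get_state();print(s["position"],s["contact_force"]); u=np.array([-.0608,1])/np.hypot(.0608,1);n=np.array([u[1],-u[0]]);c=np.array([.4703,.062])
print(frac([*(c-.009*n),.055],u)); im=get_image("wrist"); save(im,"w2")
E
```

```text
[0.45767477 0.06257358 0.07190904] [-0.88368069  0.3592321   0.47571181]
[np.float64(-0.0075), np.float64(-0.0027), np.float64(0.0337), np.float64(0.0009)]
```

View pics/w2.png

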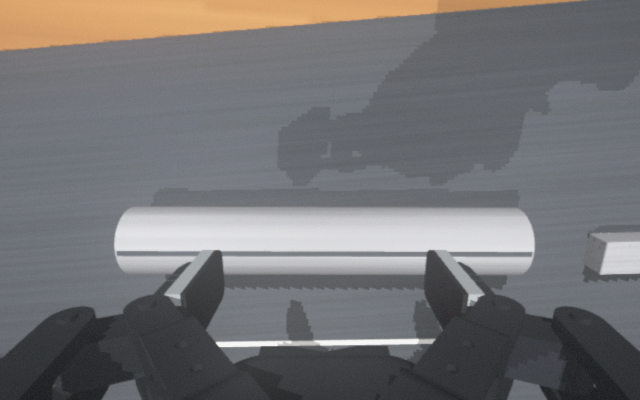

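The view shows the tube under the hand from (115,240) to (533,240), with the fingertips over its line-side part and the jaws parallel to the axis. Now I'll lower onto it gently.

Emit:
step_arm(moves=[0,0,0.008,0,-1,0,0,0.016,0,-1,0,0,0.024,0,-1,0,0,0.03,0,-1,0,0,0.03,0,-1])

```text
clock: 2.4
position: [0.4619, 0.0615, 0.0606]
ee_rot: [0.0, -0.031, 1.0, 0.0]
contact_force: [0.9, -1.3, -0.5]
width: 0.0853
```

Emit:
step_arm(moves=[0,0,0.002,0,-1,0,0,0.004,0,-1,0,0,0.004,0,-1])

```text
clock: 2.7
position: [0.462, 0.0613, 0.0585]
ee_rot: [-0.0, -0.031, 1.0, 0.0]
contact_force: [1.0, -0.0, -0.1]
width: 0.0852
```

Emit:
step_arm(moves=[0,0,0.003,0,-1,0,0,0.006,0,-1,0,0,0.006,0,-1])

```text
clock: 3.0
position: [0.4618, 0.0613, 0.0553]
ee_rot: [-0.0, -0.031, 1.0, 0.0]
contact_force: [-1.2, -0.1, -0.3]
width: 0.0855
```

Emit:
step_arm(moves=[0,0,0.002,0,-1,0,0,0.004,0,-1,0,0,0.004,0,-1])

```text
clock: 3.3
position: [0.4619, 0.0614, 0.0534]
ee_rot: [-0.0, -0.031, 1.0, 0.0]
contact_force: [-0.2, -0.1, 0.6]
width: 0.0855
```

Emit:
step_arm(moves=[0,0,0.002,0,-1,0,0,0.002,0,-1])

```text
clock: 3.5
position: [0.462, 0.0614, 0.0524]
ee_rot: [-0.0, -0.031, 1.0, 0.0]
contact_force: [-0.3, 0.1, -0.8]
width: 0.0856
```

Emit:
step_arm(moves=[0,0,0.002,0,-1,0,0,0.002,0,-1])

```text
clock: 3.7
position: [0.462, 0.0614, 0.0514]
ee_rot: [-0.0, -0.031, 1.0, 0.0]
contact_force: [0.0, -0.9, 0.3]
width: 0.0856
```

Emit:
step_arm(moves=[0,0,0.002,0,-1,0,0,0.002,0,-1])

```text
clock: 3.9
position: [0.4619, 0.0614, 0.0504]
ee_rot: [-0.0, -0.031, 1.0, 0.0]
contact_force: [0.3, -0.2, -0.9]
width: 0.0854
```

Emit:
step_arm(moves=[0,0,0.002,0,-1,0,0,0.002,0,-1])

```text
clock: 4.1
position: [0.462, 0.0614, 0.0494]
ee_rot: [-0.0, -0.031, 1.0, 0.0]
contact_force: [-0.3, 0.3, -0.3]
width: 0.0855
```

```bash
python3 - <<'E'
from h import *
s=manip.get_state();print(s["position"],s["contact_force"]); im=wcam(); save(im,"w3")
for x in(-.011,.011):
  for y in (-.0428,.0428): print(proj(im,s["position"]+Rt()@[x,y,.001]))
E
```

```text
[0.46195214 0.06135991 0.04939621] [-0.27317494  0.32945637 -0.26946076]
(np.float64(241.00272534077266), np.float64(265.219689598326))
(np.float64(407.80338268026946), np.float64(265.1971420953371))
(np.float64(238.1315569591821), np.float64(224.6888295518977))
(np.float64(410.68282667537324), np.float64(224.6570950919206))
```

View pics/w3.png

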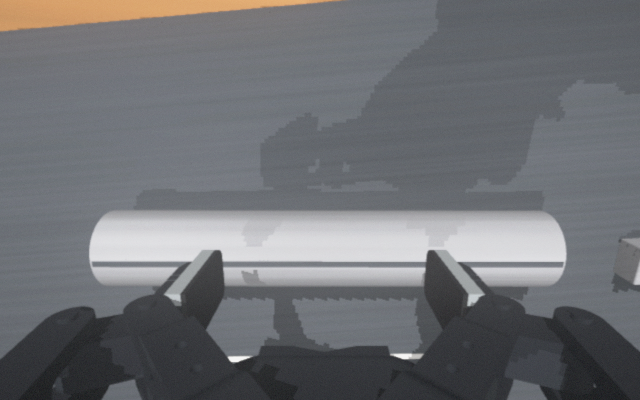

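The view shows the tube from (90,247) to (566,247). The finger pads have inner corners at (222,250) and (426,250), and the tip shadows on the tube at (258,235) and (438,235) are apart from the tips. So the open tips are still above the tube. I'll work out their height.

```bash
python3 - <<'E'
from h import *
s=manip.get_state(); im=wcam(); print(im["fx"])
for z in np.arange(-.04,.011,.005): print(round(z,3),[np.round(proj(im,s["position"]+Rt()@[x,y,z]),1).tolist() for x,y in((.011,-.0428),(.011,.0428),(-.011,.0428))])
E
```

```text
335.869112691331
-0.04 [[211.4, 260.9], [437.7, 260.9], [432.8, 311.9]]
-0.035 [[215.5, 255.3], [433.5, 255.3], [429.0, 304.8]]
-0.03 [[219.3, 250.1], [429.7, 250.1], [425.4, 298.1]]
-0.025 [[222.9, 245.3], [426.1, 245.3], [422.1, 291.9]]
-0.02 [[226.2, 240.8], [422.7, 240.8], [419.0, 286.1]]
-0.015 [[229.4, 236.6], [419.5, 236.5], [416.1, 280.6]]
-0.01 [[232.3, 232.6], [416.6, 232.6], [413.3, 275.5]]
-0.005 [[235.0, 228.9], [413.8, 228.8], [410.7, 270.7]]
-0.0 [[237.6, 225.4], [411.2, 225.3], [408.3, 266.1]]
0.005 [[240.1, 222.1], [408.7, 222.0], [406.0, 261.8]]
0.01 [[242.4, 218.9], [406.4, 218.9], [403.8, 257.7]]
```

Emit:
step_arm(moves=[0,0,0.003,0,-1,0,0,0.006,0,-1,0,0,0.006,0,-1])

```text
clock: 4.5
position: [0.4618, 0.0614, 0.0463]
ee_rot: [-0.0, -0.031, 1.0, 0.0]
contact_force: [-0.3, -0.1, 0.2]
width: 0.0854
```

Emit:
step_arm(moves=[0,0,0.003,0,-1,0,0,0.006,0,-1,0,0,0.006,0,-1])

```text
clock: 4.8
position: [0.4619, 0.0613, 0.0433]
ee_rot: [-0.0, -0.031, 1.0, 0.0]
contact_force: [-1.0, -0.1, -0.3]
width: 0.0855
```

```bash
python3 - <<'E'
from h import *
s=manip.get_state();print(s["position"],s["contact_force"]); im=get_image("scene"); save(im,"s2")
u,v=map(int,proj(im,s["position"])); print(u,v)
cv2.imwrite("pics/s2c.png",cv2.resize(im["frame"][v-50:v+40,u-70:u+70],None,fx=5,fy=5,interpolation=cv2.INTER_CUBIC))
E
```

```text
[0.46185828 0.06134005 0.04329774] [-0.98666849 -0.07873421 -0.30243692]
331 157
```

View pics/s2c.png

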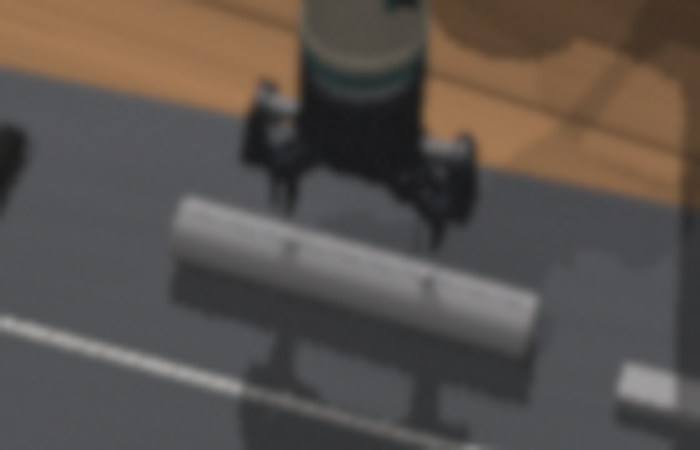

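The scene crop shows the tips at crop (288,210) and (433,248), near the tube's rear upper edge, with their shadows on the tube at (290,245) and (427,283). I'll compare this with the projected tip positions.

```bash
python3 - <<'E'
from h import *
s=manip.get_state(); im=get_image("scene")
for z in(-.03,-.02,-.01,0,.005):
  print(z,[[np.round((np.array(proj(im,s["position"]+Rt()@[x,y,z]))-[261,107])*5).tolist() for x in(-.011,.011)] for y in(.048,-.048)])
c=np.array([.4703,.062,.0524]); u=np.array([-.0608,1,0])
for d in(-.12,-.045,.045,.12): print("top",d,np.round((np.array(proj(im,c+u*d))-[261,107])*5))
E
```

```text
-0.03 [[[422.0, 257.0], [432.0, 231.0]], [[278.0, 217.0], [290.0, 191.0]]]
-0.02 [[[421.0, 267.0], [432.0, 240.0]], [[278.0, 226.0], [290.0, 200.0]]]
-0.01 [[[420.0, 276.0], [431.0, 249.0]], [[278.0, 236.0], [290.0, 210.0]]]
0 [[[420.0, 285.0], [430.0, 259.0]], [[279.0, 245.0], [290.0, 219.0]]]
0.005 [[[419.0, 290.0], [430.0, 263.0]], [[279.0, 250.0], [290.0, 224.0]]]
top -0.12 [176. 204.]
top -0.045 [284. 235.]
top 0.045 [417. 273.]
top 0.12 [531. 305.]
```

Emit:
step_arm(moves=[0,0,0.004,0,-1,0,0,0.008,0,-1,0,0,0.008,0,-1])

```text
clock: 5.2
position: [0.4617, 0.0613, 0.0392]
ee_rot: [-0.0, -0.031, 1.0, 0.0]
contact_force: [0.1, -0.1, -0.4]
width: 0.0851
```

Emit:
step_arm(moves=[0,0,0.003,0,-1,0,0,0.006,0,-1,0,0,0.006,0,-1])

```text
clock: 5.5
position: [0.4619, 0.0614, 0.0363]
ee_rot: [-0.0, -0.031, 1.0, 0.0]
contact_force: [0.6, 0.1, 0.1]
width: 0.0854
```

Emit:
step_arm(moves=[0,0,0.002,0,-1,0,0,0.004,0,-1,0,0,0.004,0,-1])

```text
clock: 5.8
position: [0.4619, 0.0614, 0.0344]
ee_rot: [-0.0, -0.031, 1.0, 0.0]
contact_force: [-0.4, 0.7, 0.6]
width: 0.0851
```

Emit:
step_arm(moves=[0,0,0.002,0,-1,0,0,0.002,0,-1])

```text
clock: 6.0
position: [0.462, 0.0613, 0.0334]
ee_rot: [-0.0, -0.031, 1.0, 0.0]
contact_force: [0.2, 0.8, 0.6]
width: 0.0851
```

Emit:
step_arm(moves=[-0.006,0,0,0,-1,-0.006,0,0,0,-1])

```text
clock: 6.2
position: [0.4658, 0.0615, 0.0336]
ee_rot: [0.0, -0.031, 1.0, 0.0]
contact_force: [0.8, -0.6, 0.7]
width: 0.0856
```

Emit:
step_arm(moves=[0,0,0.002,0,-1,0,0,0.002,0,-1])

```text
clock: 6.4
position: [0.4649, 0.0616, 0.0324]
ee_rot: [-0.0, -0.031, 1.0, 0.0]
contact_force: [0.6, 0.2, -0.1]
width: 0.0855
```

Emit:
step_arm(moves=[0,0,0.002,0,-1,0,0,0.002,0,-1])

```text
clock: 6.6
position: [0.4648, 0.0615, 0.0314]
ee_rot: [-0.0, -0.031, 1.0, 0.0]
contact_force: [-0.4, -0.4, 0.5]
width: 0.0853
```

Emit:
step_arm(moves=[0,0,0.002,0,-1,0,0,0.002,0,-1])

```text
clock: 6.8
position: [0.4649, 0.0615, 0.0304]
ee_rot: [-0.0, -0.031, 1.0, 0.0]
contact_force: [-0.0, 0.7, -0.5]
width: 0.0855
```

Emit:
step_arm(moves=[0,0,0.002,0,-1,0,0,0.002,0,-1])

```text
clock: 7.0
position: [0.465, 0.0615, 0.0294]
ee_rot: [-0.0, -0.031, 1.0, 0.0]
contact_force: [-0.3, 0.2, -0.0]
width: 0.0854
```

Emit:
step_arm(moves=[0,0,0.002,0,-1,0,0,0.002,0,-1])

```text
clock: 7.2
position: [0.4649, 0.0615, 0.0284]
ee_rot: [-0.0, -0.031, 1.0, 0.0]
contact_force: [-0.5, 0.6, 0.6]
width: 0.0856
```

Emit:
step_arm(moves=[0,0,0.002,0,-1,0,0,0.002,0,-1])

```text
clock: 7.4
position: [0.465, 0.0615, 0.0274]
ee_rot: [-0.0, -0.031, 1.0, 0.0]
contact_force: [0.2, -0.7, 0.3]
width: 0.0856
```

Emit:
step_arm(moves=[0,0,0.002,0,-1,0,0,0.002,0,-1])

```text
clock: 7.6
position: [0.465, 0.0615, 0.0264]
ee_rot: [-0.0, -0.031, 1.0, 0.0]
contact_force: [1.1, -0.1, 0.1]
width: 0.085
```

```bash
python3 - <<'E'
from h import *
s=manip.get_state();print(s["position"],s["contact_force"]); im=get_image("scene")
u,v=map(int,proj(im,s["position"])); print(u,v)
a=cv2.resize(im["frame"][v-40:v+25,u-50:u+50],(800,520)[0:2] and (460,299),interpolation=cv2.INTER_CUBIC)
w=wcam(); b=w["frame"][170:340,80:580]; b=cv2.resize(b,(800,272))
out=np.zeros((580,800,3),np.uint8); out[:299,:460]=a; out[300:572]=b; cv2.imwrite("pics/m1.png",out)
E
```

```text
[0.46498341 0.06154268 0.02642279] [ 1.13157078 -0.08622257  0.13930494]
331 161
```

View pics/m1.png

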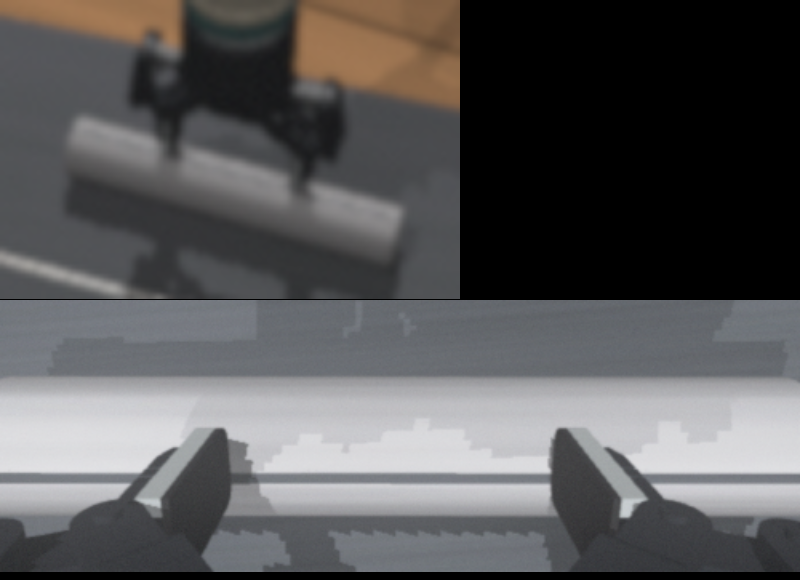

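Both views show the tips just above or at the tube top, with their shadows nearly joined at wrist crop (240,440) and (552,440). They are well within the tube width of rows 376-516. I'll keep lowering.

Emit:
step_arm(moves=[0,0,0.002,0,-1,0,0,0.002,0,-1])

```text
clock: 7.9
position: [0.465, 0.0615, 0.0254]
ee_rot: [-0.0, -0.031, 1.0, 0.0]
contact_force: [-1.0, 0.5, 0.9]
width: 0.0856
```

Emit:
step_arm(moves=[0,0,0.002,0,-1,0,0,0.002,0,-1])

```text
clock: 8.1
position: [0.4649, 0.0615, 0.0244]
ee_rot: [-0.0, -0.031, 1.0, 0.0]
contact_force: [-0.0, 0.4, -0.3]
width: 0.0851
```

Emit:
step_arm(moves=[0,0,0.002,0,-1,0,0,0.002,0,-1])

```text
clock: 8.3
position: [0.4652, 0.0615, 0.0235]
ee_rot: [0.0, -0.031, 1.0, 0.0]
contact_force: [-0.5, -0.0, 0.4]
width: 0.0855
```

Emit:
step_arm(moves=[0,0,0.001,0,-1,0,0,0.001,0,-1])

```text
clock: 8.5
position: [0.4657, 0.0616, 0.0234]
ee_rot: [0.001, -0.031, 1.0, 0.0]
contact_force: [0.4, -0.9, 3.5]
width: 0.0853
```

Emit:
step_arm(moves=[0,0,0.001,0,-1,0,0,0.001,0,-1])

```text
clock: 8.7
position: [0.4662, 0.0616, 0.0234]
ee_rot: [0.001, -0.031, 1.0, 0.0]
contact_force: [-0.5, 0.9, 6.3]
width: 0.0855
```

Emit:
step_arm(moves=[0,0,0.001,0,-1,0,0,0.001,0,-1])

```text
clock: 8.9
position: [0.4668, 0.0616, 0.0233]
ee_rot: [0.002, -0.031, 1.0, 0.0]
contact_force: [-0.8, 0.1, 10.6]
width: 0.0854
```

Contact is at TCP z of about 0.0234 with roughly 8 N. First roll stroke:

Emit:
step_arm(moves=[-0.006,0,0,-0.001,-1,-0.016,0,0,-0.002,-1,-0.026,0,0,-0.003,-1,-0.036,0,0,-0.004,-1,-0.044,0,0,-0.004,-1])

```text
clock: 9.4
position: [0.4889, 0.063, 0.0234]
ee_rot: [0.002, -0.037, 0.999, 0.0]
contact_force: [-0.3, 0.3, 9.6]
width: 0.085
```

Emit:
step_arm(moves=[0,0,0,0,-1,0,0,0,0,-1])

```text
clock: 9.6
position: [0.489, 0.063, 0.0234]
ee_rot: [0.002, -0.037, 0.999, 0.0]
contact_force: [1.0, -0.1, 9.2]
width: 0.0854
```

```bash
cat >> h.py <<'E'
def look(name=None):
    """tube & line from top cam, tube axis fitted in a band"""
    im=get_image("top"); g=cv2.cvtColor(im["frame"],cv2.COLOR_BGR2GRAY)
    if name: save(im,name)
    return im,g
E
python3 - <<'E'
from h import *
s=manip.get_state();print(s["position"],s["contact_force"]); im=wcam(); save(im,"w4")
g=cv2.cvtColor(im["frame"],cv2.COLOR_BGR2GRAY)
for u in (140,320,500): print(u,g[190:300:3,u])
E
```

```text
[0.48904131 0.06297054 0.02340346] [ 0.9609121  -0.14973675  9.20233794]
140 [111 118 157 171 176 184 195 201 202 206 211 216 220 225 225 223 220 218
 215 217 216 215 212 210 202 198 194 191 183 106 130 125  93  90  91  89
  74]
320 [110 106 133 159 165 167 176 187 186 189 191 198 194 195 200 200 201 195
 192 193 191 189 189 183 187 198 191 189 186 165 101 141 100  91  88  89
  89]
500 [106 105 104 141 161 168 175 178 183 188 194 197 198 198 199 204 203 199
 198 195 192 189 191 187 212 206 199 195 189 185 141 110 141  87  84  70
  66]
```

```bash
cat >> h.py <<'E'
KL=[-0.0802,.5675]
def tl(us=(120,150,260,290,320,350,380,490,520),lo=150,hi=330,thr=122,y=.062):
    s=manip.get_state(); im=wcam(); g=cv2.cvtColor(im["frame"],cv2.COLOR_BGR2GRAY); obs=[]
    for u in us:
        c=cv2.GaussianBlur(g,(5,1),0)[lo:hi,u].astype(float); m=(c>thr).astype(np.uint8)
        m=cv2.morphologyEx(m[:,None],cv2.MORPH_CLOSE,np.ones((9,1),np.uint8)).ravel()
        n,lab,st,_=cv2.connectedComponentsWithStats(m[:,None]); j=1+st[1:,4].argmax(); a=st[j,1]; b=a+st[j,3]-1
        obs.append((u,lo+a-.5,lo+b+.5))
    print(np.round(obs).astype(int).tolist()); kt=tubefit(im,obs); inline(KL,kt); return s,im,kt
def plan(kt,back,z,y=.062):
    d=np.array([kt[0],1])/np.hypot(kt[0],1);n=np.array([d[1],-d[0]]);c=np.array([np.polyval(kt,y),y])
    p=manip.get_state()["position"][:2]; print("hand ahead of tube mm",((p-c)@n*1000).round(1),"hand along",((p-c)@d*1000).round(1)); print("frac",frac([*(c-back*n),z],d))
E
python3 - <<'E'
from h import *
s,im,kt=tl(); plan(kt,.008,.03)
E
```

```text
[[120, 194, 284], [150, 194, 284], [260, 194, 284], [290, 196, 284], [320, 196, 286], [350, 196, 286], [380, 196, 286], [490, 198, 286], [520, 198, 288]]
tube k [-0.0622  0.4863] resid px [-0.6 -0.5 -0.3  0.8 -0.1  0.9 -0.8  1.2 -0.4  0.5 -1.1  0.8 -0.8  1.1
 -0.6  1.2 -1.3  0.5]
offset at y -0.06 mm -82.1; offset at y 0.06 mm -79.9; offset at y 0.18 mm -77.7; angle deg 1.03
hand ahead of tube mm 6.5 hand along 0.6
frac [np.float64(0.029), np.float64(-0.0008), np.float64(-0.0133), np.float64(0.0036)]
```

Emit:
step_arm(moves=[0,0,-0.014,0,-1,0.015,0,-0.014,0,-1,0.029,0,-0.014,0.0036,-1,0.029,0,-0.014,0.0036,-1,0.029,0,-0.006,0.0036,-1])

```text
clock: 10.2
position: [0.4723, 0.0618, 0.025]
ee_rot: [0.0, -0.032, 1.0, 0.0]
contact_force: [0.7, 0.3, 0.3]
width: 0.0854
```

Emit:
step_arm(moves=[0,0,0.002,0,-1,0,0,0.004,0,-1,0,0,0.006,0,-1,0,0,0.006,0,-1])

```text
clock: 10.6
position: [0.474, 0.0619, 0.023]
ee_rot: [0.001, -0.032, 1.0, 0.0]
contact_force: [-0.8, 0.3, 7.2]
width: 0.0854
```

Emit:
step_arm(moves=[-0.006,0,0,-0.002,-1,-0.016,0,0,-0.004,-1,-0.026,0,0,-0.006,-1,-0.036,0,0,-0.007,-1,-0.046,0,0,-0.008,-1])

```text
clock: 11.1
position: [0.4977, 0.0633, 0.0234]
ee_rot: [0.002, -0.044, 0.999, 0.0]
contact_force: [-0.8, -0.4, 9.3]
width: 0.0857
```

Emit:
step_arm(moves=[-0.01,0,0,0,-1,-0.018,0,0,0,-1,-0.022,0,0,0,-1,-0.022,0,0,0,-1,-0.022,0,0,0,-1])

```text
clock: 11.6
position: [0.5089, 0.0639, 0.0234]
ee_rot: [0.002, -0.044, 0.999, -0.0]
contact_force: [-0.0, -1.6, 8.8]
width: 0.0852
```

```bash
python3 - <<'E'
from h import *
s,im,kt=tl(); plan(kt,.008,.03)
E
```

```text
[[120, 186, 276], [150, 188, 276], [260, 190, 280], [290, 190, 280], [320, 192, 282], [350, 192, 282], [380, 194, 282], [490, 196, 284], [520, 198, 286]]
tube k [-0.061   0.5041] resid px [-0.9  0.5 -1.1  1.3 -0.3  1.  -0.5  0.7 -0.7  0.4 -0.9  1.1 -1.1  0.9
 -1.3  1.6 -1.5  1.3]
offset at y -0.06 mm -64.3; offset at y 0.06 mm -62.0; offset at y 0.18 mm -59.7; angle deg 1.09
hand ahead of tube mm 8.6 hand along 1.4
frac [np.float64(0.0332), np.float64(-0.002), np.float64(-0.0134), np.float64(0.0086)]
```

```bash
python3 - <<'E'
from h import *
s=manip.get_state(); print(s["contact_force"],s["moment"],Rt().round(4))
E
```

```text
[ 1.04384523 -1.59291871  7.17259222] [-0.0463901  -0.01984324 -0.08686265] [[-9.961e-01 -8.770e-02  4.500e-03]
 [-8.770e-02  9.961e-01 -2.000e-04]
 [-4.400e-03 -6.000e-04 -1.000e+00]]
```

Emit:
step_arm(moves=[0,0,-0.014,0,-1,0.015,0,-0.014,0.004,-1,0.034,-0.002,-0.014,0.0086,-1,0.034,-0.002,-0.014,0.0086,-1,0.034,-0.002,-0.006,0.0086,-1])

```text
clock: 12.15
position: [0.4893, 0.0617, 0.0251]
ee_rot: [0.0, -0.031, 1.0, 0.0]
contact_force: [1.1, -0.3, -0.4]
width: 0.0853
```

Emit:
step_arm(moves=[0,0,0.003,0,-1,0,0,0.006,0,-1,0,0,0.009,0,-1,0,0,0.012,0,-1,0,0,0.012,0,-1])

```text
clock: 12.65
position: [0.4939, 0.062, 0.0227]
ee_rot: [0.005, -0.031, 1.0, 0.0]
contact_force: [-2.3, 1.1, 26.1]
width: 0.0853
```

Emit:
step_arm(moves=[-0.006,0,0,-0.003,-1,-0.016,0,0,-0.006,-1,-0.026,0,0,-0.009,-1,-0.034,0,0,-0.012,-1,-0.034,0,0,-0.012,-1])

```text
clock: 13.15
position: [0.513, 0.0631, 0.0232]
ee_rot: [0.006, -0.049, 0.999, 0.0]
contact_force: [0.1, 0.6, 23.6]
width: 0.0854
```

```bash
python3 - <<'E'
from h import *
s,im,kt=tl(); print(s["contact_force"],s["moment"]); plan(kt,.008,.03)
E
```

```text
[[120, 200, 290], [150, 200, 290], [260, 204, 294], [290, 206, 294], [320, 206, 296], [350, 208, 296], [380, 208, 298], [490, 212, 288], [520, 214, 302]]
tube k [-0.0692  0.5157] resid px [ 0.   1.1 -0.1  0.8 -1.   0.7 -1.2  0.5 -1.3  0.3 -1.5  0.1 -1.7 -0.1
 -2.6 11.7 -3.7 -1.5]
offset at y -0.06 mm -52.3; offset at y 0.06 mm -51.0; offset at y 0.18 mm -49.7; angle deg 0.62
[ 0.1015055   0.56186427 23.57590223] [ 0.19164139 -0.10531023 -0.03745137]
hand ahead of tube mm 1.5 hand along 0.9
frac [np.float64(0.0189), np.float64(-0.0013), np.float64(-0.0139), np.float64(0.0093)]
```

```bash
sed -i 's/diff_step=1e-3,x_scale/loss="soft_l1",diff_step=1e-3,x_scale/' h.py; python3 - <<'E'
from h import *
s,im,kt=tl(us=(120,150,260,280,300,320,340,360,380)); plan(kt,.008,.03)
E
```

```text
[[120, 200, 290], [150, 200, 290], [260, 204, 294], [280, 206, 294], [300, 206, 296], [320, 206, 296], [340, 208, 296], [360, 208, 298], [380, 208, 298]]
tube k [-0.062   0.5155] resid px [-0.5  0.6 -0.5  0.6 -0.6  1.2 -0.9  0.8 -1.2  0.5 -0.5  1.1 -0.8  0.8
 -1.1  0.4 -0.4  1.1]
offset at y -0.06 mm -52.9; offset at y 0.06 mm -50.8; offset at y 0.18 mm -48.6; angle deg 1.04
hand ahead of tube mm 1.1 hand along 0.9
frac [np.float64(0.0181), np.float64(-0.0012), np.float64(-0.0139), np.float64(0.0116)]
```

Emit:
step_arm(moves=[-0.006,0,0,0,-1,-0.016,0,0,0,-1,-0.024,0,0,0,-1,-0.028,0,0,0,-1,-0.028,0,0,0,-1])

```text
clock: 13.75
position: [0.5265, 0.0639, 0.0232]
ee_rot: [0.006, -0.049, 0.999, -0.0]
contact_force: [1.7, -0.9, 23.2]
width: 0.0854
```

Emit:
step_arm(moves=[0,0,-0.02,0,-1,0.015,0,-0.02,0.004,-1,0.03,-0.002,-0.02,0.0105,-1,0.036,-0.002,-0.02,0.0105,-1,0.036,-0.002,-0.012,0.0105,-1])

```text
clock: 14.25
position: [0.5014, 0.0614, 0.0245]
ee_rot: [-0.001, -0.033, 0.999, 0.0]
contact_force: [0.3, -0.1, 0.7]
width: 0.0852
```

Emit:
step_arm(moves=[0,0,0.002,0,-1,0,0,0.004,0,-1,0,0,0.006,0,-1,0,0,0.007,0,-1])

```text
clock: 14.65
position: [0.503, 0.0614, 0.0217]
ee_rot: [0.0, -0.033, 0.999, 0.0]
contact_force: [-0.7, -0.4, 5.4]
width: 0.0856
```

Emit:
step_arm(moves=[-0.006,0,0,0,-1,-0.016,0,0,0,-1,-0.026,0,0,0,-1,-0.036,0,0,0,-1,-0.046,0,0,0,-1])

```text
clock: 15.15
position: [0.5281, 0.0629, 0.0233]
ee_rot: [0.002, -0.033, 0.999, -0.0]
contact_force: [0.1, 0.2, 10.2]
width: 0.0852
```

Emit:
step_arm(moves=[-0.01,0,0,0,-1,-0.018,0,0,0,-1,-0.022,0,0,0,-1,-0.022,0,0,0,-1,-0.022,0,0,0,-1])

```text
clock: 15.65
position: [0.5392, 0.0636, 0.0234]
ee_rot: [0.003, -0.033, 0.999, -0.0]
contact_force: [-0.1, 1.5, 10.0]
width: 0.0855
```

```bash
python3 - <<'E'
from h import *
s,im,kt=tl(us=(120,150,260,280,300,320,340,360,380,490,520)); plan(kt,.009,.03)
E
```

```text
[[120, 200, 290], [150, 200, 290], [260, 200, 290], [280, 200, 290], [300, 200, 290], [320, 200, 290], [340, 202, 290], [360, 202, 290], [380, 202, 290], [490, 202, 288], [520, 202, 290]]
tube k [-0.0608  0.539 ] resid px [-0.4  0.3 -0.3  0.4 -0.7  1.  -0.6  1.1 -0.5  1.2 -0.4  1.3 -1.3  0.4
 -1.2  0.5 -1.1  0.5 -0.6  4.1 -1.4  1.2]
offset at y -0.06 mm -29.6; offset at y 0.06 mm -27.3; offset at y 0.18 mm -25.0; angle deg 1.11
hand ahead of tube mm 4.1 hand along 1.3
frac [np.float64(0.0262), np.float64(-0.0026), np.float64(-0.0134), np.float64(0.0017)]
```

Emit:
step_arm(moves=[0,0,-0.014,0,-1,0.015,0,-0.014,0,-1,0.028,-0.0026,-0.014,0.0017,-1,0.028,-0.0026,-0.014,0.0017,-1,0.028,-0.0026,-0.006,0.0017,-1])

```text
clock: 16.2
position: [0.5226, 0.0613, 0.0245]
ee_rot: [0.0, -0.03, 1.0, 0.0]
contact_force: [-0.6, 0.1, 0.4]
width: 0.0854
```

Emit:
step_arm(moves=[0,0,0.002,0,-1,0,0,0.004,0,-1,0,0,0.006,0,-1,0,0,0.006,0,-1])

```text
clock: 16.6
position: [0.5238, 0.0614, 0.0226]
ee_rot: [0.001, -0.03, 1.0, 0.0]
contact_force: [-1.4, 0.0, 7.8]
width: 0.0854
```

Emit:
step_arm(moves=[-0.006,0,0,0,-1,-0.016,0,0,0,-1,-0.026,0,0,0,-1,-0.036,0,0,0,-1,-0.046,0,0,0,-1])

```text
clock: 17.1
position: [0.5482, 0.0629, 0.0233]
ee_rot: [0.002, -0.03, 1.0, 0.0]
contact_force: [-0.8, 0.6, 11.2]
width: 0.0854
```

Emit:
step_arm(moves=[-0.01,0,0,0,-1,-0.018,0,0,0,-1,-0.022,0,0,0,-1,-0.022,0,0,0,-1,-0.022,0,0,0,-1])

```text
clock: 17.6
position: [0.5593, 0.0636, 0.0234]
ee_rot: [0.003, -0.03, 1.0, 0.0]
contact_force: [0.2, 0.3, 9.7]
width: 0.0854
```

```bash
python3 - <<'E'
from h import *
s,im,kt=tl(us=(120,150,260,280,300,320,340,360,380,490,520)); plan(kt,.005,.03); save(im,"w5")
E
```

```text
[[120, 196, 286], [150, 196, 286], [260, 196, 286], [280, 196, 286], [300, 196, 286], [320, 196, 286], [340, 196, 286], [360, 196, 286], [380, 196, 286], [490, 196, 284], [520, 196, 284]]
tube k [-0.0613  0.5566] resid px [-0.3  0.5 -0.3  0.5 -0.4  0.4 -0.5  0.4 -0.5  0.4 -0.5  0.4 -0.5  0.4
 -0.5  0.4 -0.6  0.4 -0.7  1.3 -0.7  1.2]
offset at y -0.06 mm -12.0; offset at y 0.06 mm -9.8; offset at y 0.18 mm -7.5; angle deg 1.08
hand ahead of tube mm 6.6 hand along 1.2
frac [np.float64(0.0232), np.float64(-0.0024), np.float64(-0.0133), np.float64(-0.0002)]
```

Emit:
step_arm(moves=[0,0,-0.02,0,-1,0.01,-0.05,-0.02,0,-1,0.019,-0.137,-0.02,0,-1,0.019,-0.137,-0.02,0,-1,0.019,-0.137,-0.008,0,-1])

```text
clock: 18.15
position: [0.552, -0.0063, 0.026]
ee_rot: [0.001, -0.029, 1.0, 0.0]
contact_force: [0.7, -0.1, -0.7]
width: 0.0854
```

Emit:
step_arm(moves=[0,0,0.003,0,-1,0,0,0.007,0,-1,0,0,0.011,0,-1,0,0,0.014,0,-1,0,0,0.014,0,-1])

```text
clock: 18.65
position: [0.5568, -0.0048, 0.0231]
ee_rot: [0.006, -0.031, 1.0, -0.0]
contact_force: [-0.1, -0.9, 23.1]
width: 0.0853
```

```bash
python3 - <<'E'
from h import *
s=manip.get_state(); print(s["position"],s["contact_force"],s["moment"]); im=wcam(); save(im,"w6")
E
```

```text
[ 0.55682486 -0.00475714  0.02309376] [-0.1295933 -0.9155657 23.0507777] [ 0.38236703 -0.11847576 -0.11056887]
```

View pics/w6.png

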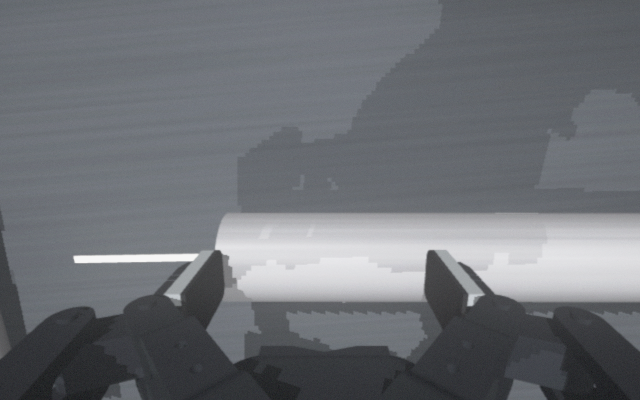

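The view shows the left (-y) finger sitting just inside the tube's -y end at (220,250), and the chalk line at (75,259)-(195,257) running under the tube. Now a small twist from this end.

Emit:
step_arm(moves=[0,0,0,-0.002,-1,0,0,0,-0.004,-1,0,0,0,-0.006,-1,0,0,0,-0.008,-1,0,0,0,-0.008,-1])

```text
clock: 19.2
position: [0.557, -0.0048, 0.0231]
ee_rot: [0.006, -0.043, 0.999, -0.001]
contact_force: [0.7, 0.1, 23.7]
width: 0.0852
```

```bash
python3 - <<'E'
from h import *
s,im,kt=tl(us=(260,300,320,340,360,380,400,540,570,600,630)); print(s["contact_force"],s["moment"],np.degrees(np.arctan2(-Rt()[0,1],Rt()[1,1])))
inline(KL,kt)
E
```

```text
[[260, 210, 298], [300, 210, 300], [320, 210, 300], [340, 212, 300], [360, 212, 300], [380, 212, 302], [400, 212, 302], [540, 216, 306], [570, 218, 306], [600, 218, 306], [630, 218, 306]]
tube k [-0.0598  0.5574] resid px [-0.9  0.6  0.1  0.6 -0.4  0.1 -0.9  0.5 -0.4  1.  -0.9  0.5 -0.4  1.
 -0.9  0.3 -1.2  1.  -0.4  0.7 -0.7  1.4]
offset at y -0.06 mm -11.2; offset at y 0.06 mm -8.8; offset at y 0.18 mm -6.4; angle deg 1.16
[ 0.70669788  0.13436462 23.67552864] [ 0.3895028  -0.12092967 -0.31699427] 4.912768956746081
offset at y -0.06 mm -11.2; offset at y 0.06 mm -8.8; offset at y 0.18 mm -6.4; angle deg 1.16
```

Emit:
step_arm(moves=[0,0,0.003,0,-1,0,0,0.003,-0.003,-1,0,0,0.003,-0.006,-1,0,0,0.003,-0.009,-1,0,0,0.003,-0.009,-1])

```text
clock: 19.75
position: [0.5586, -0.0048, 0.023]
ee_rot: [0.008, -0.057, 0.998, -0.001]
contact_force: [1.4, -0.8, 29.2]
width: 0.0852
```

```bash
python3 - <<'E'
from h import *
s,im,kt=tl(us=(260,300,320,340,360,380,400,540,570,600,630)); print(s["contact_force"],s["moment"],np.degrees(np.arctan2(-Rt()[0,1],Rt()[1,1])))
E
```

```text
[[260, 204, 294], [300, 206, 296], [320, 208, 298], [340, 208, 298], [360, 210, 300], [380, 210, 300], [400, 212, 302], [540, 220, 308], [570, 220, 306], [600, 222, 310], [630, 224, 312]]
tube k [-0.0609  0.5576] resid px [-0.4  0.5 -0.4  0.4 -0.4  0.4 -0.3  0.3 -0.3  0.3 -0.3  0.2 -0.3  0.2
 -1.1  0.9 -0.6  3.3 -1.   0.8 -1.5  1.2]
offset at y -0.06 mm -11.1; offset at y 0.06 mm -8.7; offset at y 0.18 mm -6.4; angle deg 1.1
[ 1.40435194 -0.77266409 29.207834  ] [ 0.59819705 -0.12938069 -0.26467533] 6.517842179982525
```

Fingertip friction slips before the tube yaws: Mz saturates near 0.3 N m and the tube angle stays at about 1.1°. I'll leave the angle and centre the tube with the last stroke. First I lift clear and go back to mid-tube.

Emit:
step_arm(moves=[0,0,-0.02,0,-1,0,0,-0.034,0,-1,0,0,-0.034,0,-1])

```text
clock: 20.1
position: [0.5515, -0.0047, 0.0345]
ee_rot: [0.0, -0.058, 0.998, 0.0]
contact_force: [-0.3, 0.5, -0.8]
width: 0.0853
```

```bash
python3 - <<'E'
from h import *
kt=[-.0611,.5576]; plan(kt,.006,.03)
E
```

```text
hand ahead of tube mm -6.4 hand along -66.4
frac [np.float64(-0.0079), np.float64(0.1326), np.float64(0.0089), np.float64(0.0172)]
```

Emit:
step_arm(moves=[-0.008,0.066,0,0.008,-1,-0.008,0.1326,0,0.0172,-1,-0.008,0.1326,0,0.0172,-1,-0.008,0.1326,0.009,0.0172,-1,-0.008,0.1326,0.017,0.0172,-1])

```text
clock: 20.6
position: [0.5474, 0.0605, 0.0246]
ee_rot: [-0.001, -0.03, 1.0, -0.0]
contact_force: [-0.6, -0.3, 0.0]
width: 0.0856
```

Emit:
step_arm(moves=[0,0,0.003,0,-1,0,0,0.006,0,-1,0,0,0.009,0,-1,0,0,0.009,0,-1])

```text
clock: 21.0
position: [0.5509, 0.0604, 0.0233]
ee_rot: [0.003, -0.029, 1.0, 0.0]
contact_force: [-0.8, 1.5, 11.9]
width: 0.0856
```

```bash
python3 - <<'E'
from h import *
s,im,kt=tl(us=(120,150,260,280,300,320,340,360,380,490,520)); print(s["position"],s["contact_force"]); plan(kt,.005,.03)
E
```

```text
[[120, 216, 306], [150, 216, 294], [260, 216, 306], [280, 216, 306], [300, 216, 306], [320, 216, 306], [340, 216, 306], [360, 216, 306], [380, 216, 306], [490, 216, 290], [520, 216, 304]]
tube k [-0.0605  0.5583] resid px [-0.3 -0.1 -0.3 11.8 -0.5  0.6 -0.6  0.6 -0.6  0.5 -0.7  0.5 -0.7  0.5
 -0.7  0.4 -0.8  0.4 -1.  16.2 -1.   2.1]
offset at y -0.06 mm -10.4; offset at y 0.06 mm -8.0; offset at y 0.18 mm -5.7; angle deg 1.12
[0.55086344 0.06043604 0.02329682] [-0.77945411  1.47923603 11.86191582]
hand ahead of tube mm -3.7 hand along -1.3
frac [np.float64(0.0024), np.float64(0.0027), np.float64(-0.0134), np.float64(-0.0005)]
```

Emit:
step_arm(moves=[-0.006,0,0,0,-1,-0.014,0,0,0,-1,-0.022,0,0,0,-1,-0.029,0,0,0,-1,-0.032,0,0,0,-1])

```text
clock: 21.55
position: [0.5667, 0.0614, 0.0233]
ee_rot: [0.003, -0.029, 1.0, 0.0]
contact_force: [-0.7, 1.4, 13.5]
width: 0.0855
```

Emit:
step_arm(moves=[-0.001,0,0,0,-1,-0.001,0,0,0,-1,-0.002,0,-0.002,0,-1,-0.004,0,-0.005,0,-1,-0.004,0,-0.012,0,-1])

```text
clock: 22.05
position: [0.5654, 0.0612, 0.0266]
ee_rot: [-0.001, -0.03, 1.0, -0.0]
contact_force: [-0.7, -0.0, -0.0]
width: 0.0856
```

```bash
python3 - <<'E'
from h import *
s,im,kt=tl(us=(120,260,280,300,320,340,360,380,520)); print(s["position"],s["contact_force"]); plan(kt,.005,.03)
E
```

```text
[[120, 200, 290], [260, 202, 288], [280, 202, 288], [300, 202, 288], [320, 200, 288], [340, 200, 288], [360, 202, 288], [380, 200, 288], [520, 202, 288]]
tube k [-0.0598  0.566 ] resid px [ 0.1 -0.2 -1.   0.7 -1.1  0.7 -1.1  0.7 -0.1  0.7 -0.1  0.7 -1.1  0.6
 -0.1  0.6 -1.3  0.5]
offset at y -0.06 mm -2.7; offset at y 0.06 mm -0.3; offset at y 0.18 mm 2.1; angle deg 1.17
[0.56536529 0.06119665 0.02656511] [-0.66968471 -0.04669462 -0.03643133]
hand ahead of tube mm 3.4 hand along -0.9
frac [np.float64(0.0168), np.float64(0.0018), np.float64(-0.0057), np.float64(-0.0001)]
```

Emit:
step_arm(moves=[0,0,-0.03,0,-1,0,0,-0.1,0,-1,0.1,0,-0.2,0,-1,0.2,0,-0.3,0,-1,0.2,0,-0.42,0,-1])

```text
clock: 22.6
position: [0.4742, 0.0565, 0.1943]
ee_rot: [-0.004, -0.03, 1.0, 0.0]
contact_force: [-0.2, 0.1, -0.1]
width: 0.0854
```

Emit:
step_arm(moves=[0.04,0,-0.06,0,-1,0.04,0,-0.06,0,-1,0.04,0,-0.06,0,-1,0.04,0,-0.06,0,-1])

```text
clock: 23.0
position: [0.4592, 0.0554, 0.2237]
ee_rot: [-0.001, -0.03, 1.0, 0.0]
contact_force: [-0.1, -0.0, -0.1]
width: 0.0856
```

```bash
python3 - <<'E'
from h import *
import pickle
print(manip.get_state()["position"],manip.get_state()["qd"].round(3)); im=wcam(); save(im,"w7"); pickle.dump(im,open("w7.pkl","wb"))
t=get_image("top"); save(t,"t7"); pickle.dump(t,open("t7.pkl","wb"))
o=np.zeros((600,640,3),np.uint8); o[:400]=im["frame"]; o[400:]=cv2.resize(t["frame"][185:245,240:432],(640,200),interpolation=cv2.INTER_CUBIC); cv2.imwrite("pics/m2.png",o)
E
```

```text
[0.45921099 0.05541414 0.22374361] [-0.001  0.019  0.001  0.001  0.003  0.002]
```

View pics/m2.png

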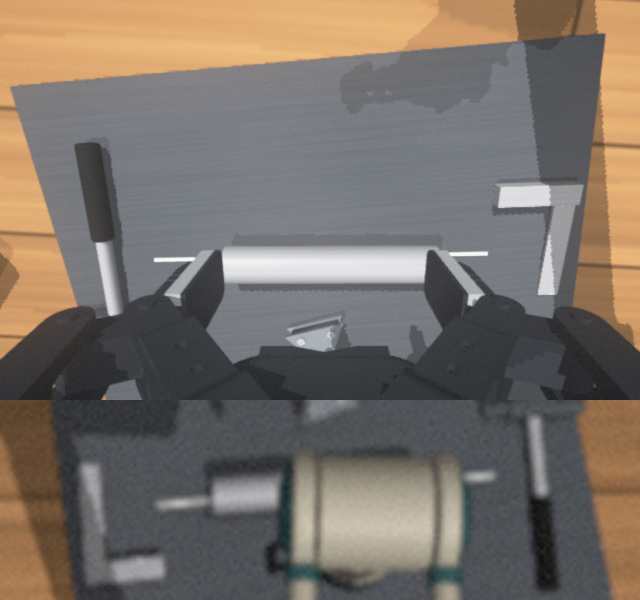

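The wrist view shows the tube on the line. The line stubs come out at (154-195,260) on the left and (449-487,254) on the right, and the tube spans rows 247-283. The magnet, square and hammer are undisturbed. Measuring:

```bash
python3 - <<'E'
from h import *
import pickle
im=pickle.load(open("w7.pkl","rb"))
k=linefit(im,list(range(158,192,3)),252,268); k2=linefit(im,list(range(454,484,3)),246,262)
g=cv2.cvtColor(im["frame"],cv2.COLOR_BGR2GRAY)
P=np.array([ray(im,u,rowpeak(g,u,lo,lo+16),.01) for lo,R in((252,range(158,192,3)),(246,range(454,484,3))) for u in R]); k=np.polyfit(P[:,1],P[:,0],1); print(k,np.std(P[:,0]-np.polyval(k,P[:,1])))
print(g[238:292,320])
obs=[(u,)+edges(im,u,236,292,130) for u in(240,270,300,330,360,390,415)]; print(np.round(obs,1).tolist())
kt=tubefit(im,obs); inline(k,kt); inline(KL,kt)
E
```

```text
line resid 8.351734997348569e-05
line resid 4.058110204066594e-05
[-0.0803914   0.56746599] 6.781185889569388e-05
[118 118 117 118 116 118 121 128 147 161 169 177 184 191 198 199 206 212
 217 220 223 228 234 237 235 234 232 231 230 230 228 227 227 226 226 226
 222 219 213 206 200 195 187 176 160 140 105 100 101 101 101 101 110 130]
[[240.0, 245.3, 283.3], [270.0, 245.4, 283.3], [300.0, 245.4, 283.3], [330.0, 245.1, 283.2], [360.0, 245.1, 282.9], [390.0, 245.1, 282.9], [415.0, 245.2, 282.9]]
tube k [-0.0618  0.5662] resid px [ 0.   0.1 -0.2  0.1 -0.2  0.   0.  -0.  -0.   0.2 -0.1  0.2 -0.3  0.2]
offset at y -0.06 mm -2.4; offset at y 0.06 mm -0.2; offset at y 0.18 mm 2.0; angle deg 1.06
offset at y -0.06 mm -2.4; offset at y 0.06 mm -0.2; offset at y 0.18 mm 1.9; angle deg 1.05
```

```bash
python3 -c "
from h import *
s=manip.get_state(); print(s['clock'],s['position'],s['contact_force']); print(job.sign_off())"
```

```text
23.1 [0.45926801 0.05546182 0.22342077] [-0.28820184 -0.17307547 -0.05179453]
the job is handed in; nothing more can be done
None
```

I rolled the tube about 92 mm onto the chalk line with the open fingertips on its upper side, lifted the hand clear and handed the job in at 23.1 s.

**Last check (wrist view, hand about 170 mm above the tube):**
- The tube's centre is 0.2 mm from the line.
- Its -y end is 2.4 mm short of the line and its +y end 2.0 mm past it. Both figures are good to roughly 1–2 mm, given the camera calibration.
- Along the line, the tube sits roughly 5–10 mm from the line's middle, well inside its 400 mm length.
- The magnet, square and hammer looked undisturbed in the same view. The tin was not looked at again, but the hand stayed well away from it.
- Contact force was zero. I did not take a second picture later to confirm the tube lay still.

**What did not work:** the tube still lies about 1.1° off the line, the same angle it started with. I tried to correct it by twisting the hand, at mid-tube with up to 26 N and near the -y end with up to 29 N. Each time the fingertips slipped and the tube did not turn. Turning it further would have meant pinching it from both sides, so I left it.

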